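# Wind the microplate clamp shut with its loose crank

### The job

Take the loose crank with the oblong block-shaped head and set it fully down over the steel eye on top of the plate clamp. Then, with the crank on it, turn the eye clockwise (seen from above) as far as it goes, so that the jaw shuts against the microplate, and leave the crank standing on the eye. Leave the round-headed crank where it lies.

Things in the scene. Friction and masses are not known exactly. Their poses are not given: they have to be found in the camera images.
- crank_head (a point): Centre, half-way up, of the wanted crank's plain steel head: upright block 74 (own x) x 38 (y) x 50 mm tall; grip it across y here or a little above. Underside: slot socket 62 (x) x 22 (y), 32 mm deep. Flat arm 16 mm wide along own +x, 5 to 15 mm above this point, to 120 mm out; at 110 mm an upright black knob, 22 mm thick, to 49 mm above. z up, 0.45 kg, stands loose on the bench.
- eye (a point): Foot of the clamp's steel eye: on its axis, on the 84 mm disc that turns with it, 42 mm above the bench. Upright loop of 10 mm bar, 46 mm wide (own x, turns with it), 10 thick (y), 30 tall (z). The socket goes over it, head length along own x, either way round, till the underside meets the disc; needs 15 degrees and 6 mm; then 20 degrees of free play each way. The rest of the clamp is lower.
- spindle (a joint): Turn of the eye, rad: 0 = jaw fully open, grows clockwise seen from above; hard stop at 1.0 = dark sliding jaw shut against the white 96-well microplate in the fixed clamp. Starts at 0 to 0.25, turns stiffly (0.12 N m) and stays where it is left.
- round_crank_head (a point): Centre, half-way up, of the other loose crank's head: same arm and knob along own +x, same height, but the head is a round cylinder 44 mm across, solid below. It does not fit the eye; leave it alone.
Not all that is in view belongs to the job. Leave any orange or red look-alike of the part that bears crank_head alone.

How it is judged:
By the outcome, as a careful person would: the job done as asked, in the order asked, and still so for the second after the job is handed in, with the robot touching nothing.
It also fails if it takes over 42 s, if anything falls off the work surface, if the arm or the gripper's body presses on something with over 40 N, if the wrist force passes 120 N, or if a joint passes its speed limit or range.

### The arm

A 6-joint arm with a two-finger parallel gripper is mounted at the origin on the work surface. World frame = base frame: x ahead of the robot, y to its left, z up, the work surface at z = 0. Lengths are in m, angles in rad, forces in N, time in s.
With the tool pointing down it reaches from about 0.4 to 0.825 m from the base axis. Payload 7 kg.
Tool frame: the origin (TCP) lies at the very end of the fingers, on their centre line; the grasp point (between the pads) lies 19 mm behind it; y points along the fingers, z is the direction in which the jaws open and shut, and the axes are right-handed (so a half turn about y gives the same grasp; the last joint's range is limited). The gripper opens to 88 mm and grips with 3 to 60 N. Pads are 19 mm wide; open, the fingers measure 130 mm over their backs; the gripper's body (78 mm by 193 mm) begins 47 mm behind the grasp point.
Start: joints at [-0.823, 0.359, 0.012, 0, -1.224, -0.288], TCP at [0.3, -0.605, 0.2] pointing down, gripper open.
Joint ranges: [-3.07, 3.07], [-1.43, 2.12], [-1.02, 1.25], [-3.03, 1.67], [-3.05, -0], [-3.03, 3.03]. Speed limits (rad/s): [2.39, 2.39, 3.01, 3.14, 3.14, 3.14].

### API

Orientations are given as [roll, pitch, yaw] about the fixed x, y, z axes, in that order (R = Rz(yaw) Ry(pitch) Rx(roll)).
In Python, from station import get_state, grab_frame, job_done, regions_of gives the robot as it stands.
- The arm moves only by the tool drive_tool, never from a script. Its argument "rows" is a list of rows, each a list of 3 entries, a list of its own where there are three numbers: the shift along the world's x, y, z as a fraction of full scale, then the turn about the world's z as a fraction of full scale, then the opening, from 0 (shut) to 1 (fully open). A call has 1 to 12 rows; each row is the pose to reach, as a shift and turn from the pose commanded when the call began; what a row does not reach only later rows make up. Full scale, the value 1, is 30 cm for a shift and 90 degrees for a turn. A row lasts 1/10 s, in which the tool goes at most 50 mm and 8.59 degrees, less where a joint would pass 70% of its speed; a pose out of reach is approached as far as the arm can. A call with a number of a shift or a turn outside -1 to 1 is refused whole. A call with a gripper value outside its range is refused whole. The fingers move at their own pace and stop on an object; "newtons" is the grip in N (left out, the last holds). Time passes only in rows, so rows that repeat a pose let the fingers close. It gives the time, the measured TCP pose, the force and the opening at its end, in the units of the state.
- get_state(): the state, without advancing time (a new reading comes with each control period).
- grab_frame(name): name is "scene" or "top" or "wrist"; returns a dict with "img" (480x640x3 uint8, blue, green, red), "fx", "fy", "cx", "cy" (pixels), "T" (4x4, takes a point from camera to world coordinates); the wrist camera has in their place "hand_eye" (4x4, takes a point from camera to tool coordinates, whose origin is the TCP and whose axes are the tool frame's). Camera axes: x right, y down, z forward; pixel columns grow to the right and rows downward; lengths in m; the calibration is good to about 2 mm. A picture is of the moment at which its call begins: read the wrist's pose just before it. There is no depth.
- job_done(): hands the job in, once; it reports no verdict.
Trained networks look in a picture, given as the dict that the camera call returned (one of the last four; its "shot" number tells which), for a name from the list of things; names that differ only in an ending like _2 or _b are one class to them, and where a whole thing is asked for, a point or a joint stands for the part that bears it (a point fixed in the world has none). Each returns a list of dicts, best first, with "confidence" (0 to 1); they miss things now and then, are a little off and sometimes report something else, mostly with a low value. They report only what shows in the picture. A call takes as long as a camera call. They do not tell look-alikes from the thing itself.
- regions_of(picture, thing): "pixels" (480x640 bool, what is visible of it) and "box" ([left, top, right, bottom] in pixels, round what is visible of it).
The state is a dict: "t": time; "q": joint angles; "qd": joint speeds; "joint_efforts": joint torques, N m; "eef_pos": TCP position; "ee_rot": TCP orientation; "force": force on the tool from outside, world axes, zero at the start; "moment": the same for the moment, N m; "width": finger opening in m.
Only numpy, scipy, OpenCV 4.12 (cv2) and the standard library are available. Lean on these libraries where they do the work, as an engineer would, in place of code of your own. Each camera call takes 0.05 s, during which the arm holds its last target. There are 200 camera calls.

## Working session

There is one attempt and no reset: what is moved stays moved. The work goes in short steps, Python scripts to look and compute and a tool call to move; the robot and the scene stay as the last step left them, time stands still between calls to the robot, and variables do not carry over. Pictures are saved under pics/ and viewed, about 8 in all and at most 12, crops included, and the job is handed in when it is done.

Besides the shell and the picture viewer there is one more tool, called after ">>>" as name(argument=value, ...), one argument or row to a line, values as JSON. drive_tool: Moves the arm, as the interface text tells. Its arguments: {"type":"object","properties":{"rows":{"type":"array"},"newtons":{"type":"number"}},"required":["rows"]}

```bash
mkdir -p pics
cat > h.py <<'E'
import numpy as np,cv2
from station import *
def ray(f,uv,z,T=None):
    T=f["T"] if T is None else T
    d=T[:3,:3]@np.array([(uv[0]-f["cx"])/f["fx"],(uv[1]-f["cy"])/f["fy"],1]);o=T[:3,3]
    return o+d*(z-o[2])/d[2]
E
python3 - <<'E'
from h import *
print(get_state())
for n in("scene","top"):
    f=grab_frame(n);im=f["img"].copy();cv2.imwrite(f"pics/{n}1.png",im);print(n,f["T"].round(3).tolist(),f["fx"],f["cx"],f["cy"])
    for th in("crank_head","eye","round_crank_head","spindle"):
        for r in regions_of(f,th)[:3]:
            p=r["pixels"];c=np.argwhere(p).mean(0)[::-1];print(th,round(r["confidence"],2),r["box"],c.round(1),p.sum(),ray(f,c,.03 if 'crank' in th else .05).round(3))
E
```

```text
{'t': 0.0, 'q': array([-8.22899737e-01,  3.59399952e-01,  1.10709381e-02, -3.72302749e-04,
       -1.22408578e+00, -2.88088950e-01]), 'qd': array([ 8.98593358e-04,  3.99333334e-05, -1.54678190e-04,  6.67321029e-04,
        5.10737357e-04,  6.43398337e-04]), 'joint_efforts': array([-2.41793219e-03, -5.82719028e+01,  2.93055797e+01,  6.99740231e+00,
        6.90367728e-03, -1.02625756e-04]), 'eef_pos': array([ 0.29929004, -0.60443357,  0.19921553]), 'ee_rot': array([-1.56914511e+00,  1.24322511e-04,  4.59680948e-01]), 'force': array([-0.16062177, -0.18618436, -0.08612757]), 'moment': array([0.0096189 , 0.00754043, 0.02361581]), 'width': 0.08786239510648498}
scene [[0.798, 0.446, -0.405, 0.811], [0.602, -0.606, 0.519, -0.513], [-0.014, -0.658, -0.752, 0.659], [0.0, 0.0, 0.0, 1.0]] 514.6563435023601 317.47861477462897 240.70000975795713
crank_head 0.86 [211.2, 181.0, 301.1, 222.2] [264.7 202.5] 2242 [ 0.345 -0.062  0.03 ]
crank_head 0.72 [133.1, 256.5, 199.0, 353.9] [166.8 298.2] 2736 [ 0.36  -0.302  0.03 ]
crank_head 0.55 [221.9, 347.9, 298.9, 463.5] [258.4 398.5] 3230 [ 0.573 -0.338  0
[... 246 characters left out ...]
068 0.05 ]
top [[-0.003, -0.998, 0.064, 0.433], [-1.0, 0.002, -0.025, -0.079], [0.025, -0.064, -0.998, 0.756], [0.0, 0.0, 0.0, 1.0]] 447.3018158063865 319.49708401407315 242.06737657432345
crank_head 0.97 [260.0, 297.4, 352.4, 360.8] [299.6 324.2] 1798 [ 0.348 -0.065  0.03 ]
crank_head 0.84 [435.3, 125.8, 499.1, 224.7] [466.6 183.5] 2266 [ 0.577 -0.341  0.03 ]
crank_head 0.68 [406.7, 284.6, 510.3, 346.8] [446.6 313.9] 2355 [ 0.363 -0.303  0.03 ]
eye 0.65 [184.5, 154.2, 236.9, 203.8] [210.9 179.4] 2143 [0.579 0.075 0.05 ]
round_crank_head 0.63 [298.7, 145.0, 342.5, 234.5] [319.8 195.9] 1234 [ 0.556 -0.098  0.03 ]
spindle 0.94 [184.7, 156.7, 237.6, 205.4] [210.9 179.7] 2162 [0.578 0.075 0.05 ]
```

View pics/top1.png

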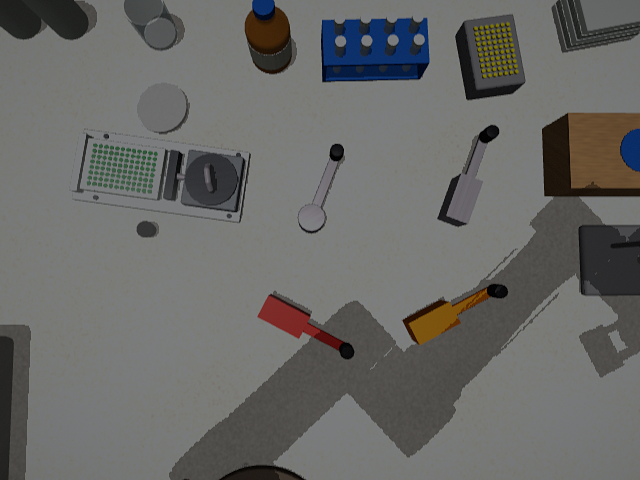

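View pics/scene1.png

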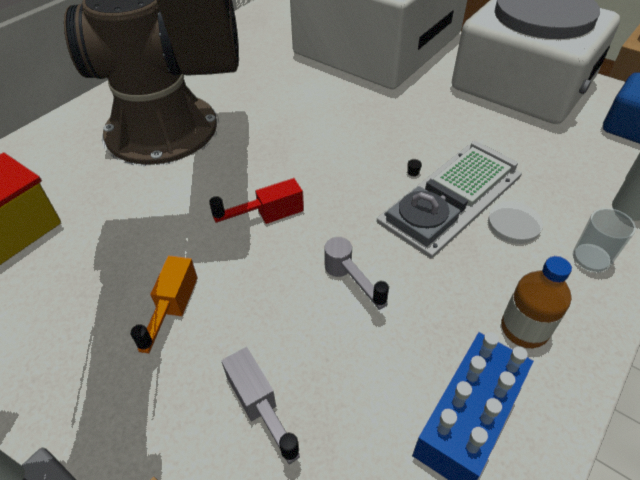

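The top view shows the wanted steel crank at about (458,200), with its knob at (488,132). The eye is at (210,180), the round-headed crank at (312,217), and the red and orange look-alikes are below. Next I'll fit the poses from the silhouettes.

```bash
cat > fit.py <<'E'
from h import *
from scipy.optimize import minimize
def proj(f,P,T=None):
    T=np.linalg.inv(f["T"] if T is None else T);c=P@T[:3,:3].T+T[:3,3]
    return np.c_[f["fx"]*c[:,0]/c[:,2]+f["cx"],f["fy"]*c[:,1]/c[:,2]+f["cy"]]
def box(x0,x1,y0,y1,z0,z1): return np.array([[x,y,z] for x in(x0,x1) for y in(y0,y1) for z in(z0,z1)],float)
def cyl(x,r,z0,z1): 
    a=np.linspace(0,6.283,24);return np.vstack([np.c_[x+r*np.cos(a),r*np.sin(a),0*a+z] for z in(z0,z1)])
CR=[box(-.037,.037,-.019,.019,-.025,.025),box(.03,.12,-.008,.008,.005,.015),cyl(.11,.011,.005,.049)]
EYE=[cyl(0,.042,-.006,0),box(-.023,.023,-.005,.005,0,.03)]
def render(f,parts,x,y,z,a,T=None,S=4):
    m=np.zeros((480*S,640*S),np.uint8);R=np.array([[np.cos(a),-np.sin(a),0],[np.sin(a),np.cos(a),0],[0,0,1]])
    for p in parts:
        cv2.fillConvexPoly(m,cv2.convexHull((proj(f,p@R.T+[x,y,z],T)*S).astype(np.int32)),1)
    return cv2.resize(m.astype(np.float32),(640,480),interpolation=cv2.INTER_AREA)
def fit(obs,parts,z,x0,turn=True):
    obs=[(f,m.astype(np.float32),T) for f,m,T in obs]
    def cost(v):
        return sum(np.abs(render(f,parts,v[0],v[1],z,v[2] if turn else x0[2],T)-m).sum()/m.sum() for f,m,T in obs)
    s=np.array(x0)+np.array([[0,0,0],[.015,0,0],[0,.015,0],[0,0,.2]])
    r=minimize(cost,x0,method="Nelder-Mead",options=dict(initial_simplex=s,xatol=1e-4,fatol=1e-4))
    return r.x,r.fun
E
python3 - <<'E'
from fit import *
F={n:grab_frame(n) for n in("scene","top")}
def near(f,th,z,xy):
    R=regions_of(f,th)
    return min(R,key=lambda r:np.hypot(*(ray(f,np.argwhere(r["pixels"]).mean(0)[::-1],z)[:2]-xy)))["pixels"]
C=[(F[n],near(F[n],"crank_head",.03,[.575,-.34]),None) for n in F]
k=ray(F["top"],(488,132),.07);hd=ray(F["top"],(460,199),.05);a=np.arctan2(*(k-hd)[1::-1]);print(k,hd,a)
for o in([C[0]],[C[1]],C): print("crank",fit(o,CR,.025,[hd[0],hd[1],a]))
E=[(F[n],near(F[n],"eye",.05,[.58,.07]),None) for n in F]
for o in([E[0]],[E[1]],E): print("eye",fit(o,EYE,.042,[.58,.075,.2]))
t=cv2.resize(F["top"]["img"][145:215,160:260],None,fx=5,fy=5,interpolation=cv2.INTER_CUBIC)
s=cv2.resize(F["scene"]["img"][180:250,375:475],None,fx=5,fy=5,interpolation=cv2.INTER_CUBIC)
cv2.imwrite("pics/eye1.png",cv2.convertScaleAbs(np.vstack([t,s])[:600*2],alpha=1.6)[:700:1])
im=cv2.imread("pics/eye1.png");cv2.imwrite("pics/eye1.png",cv2.resize(im,(428,600)))
E
```

```text
[ 0.65076179 -0.36287682  0.07      ] [ 0.54746683 -0.32274723  0.05      ] -0.3705492252531766
crank (array([ 0.5476118 , -0.3286725 , -0.35931254]), np.float64(0.03561024367809296))
crank (array([ 0.54703796, -0.33016042, -0.36943269]), np.float64(0.07686008512973785))
crank (array([ 0.54738719, -0.3290969 , -0.36082893]), np.float64(0.15669508278369904))
eye (array([0.57887061, 0.07856955, 0.25164975]), np.float64(0.03304886072874069))
eye (array([0.58006649, 0.07593936, 0.11949392]), np.float64(0.07176841050386429))
eye (array([0.57918702, 0.07772561, 0.2497614 ]), np.float64(0.12169575691223145))
```

View pics/eye1.png

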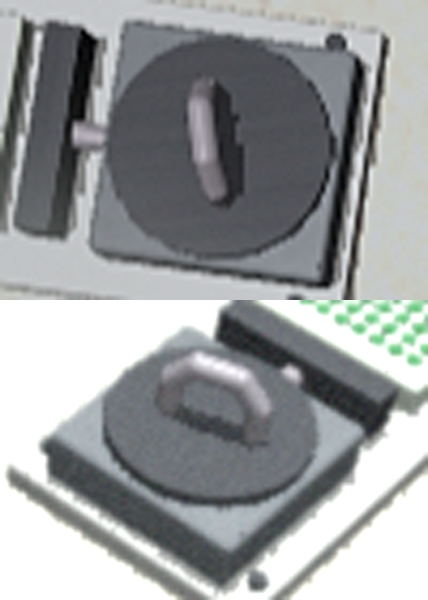

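Run:
```python
from fit import *
for n,A,B in(("top",(208.6,165.5),(210.7,190.3)),("scene",(413.4,204.8),(436.2,211.8))):
    f=grab_frame(n);a=ray(f,A,.045);b=ray(f,B,.045);d=(a-b) if n=="top" else (b-a);print(n,a,b,np.linalg.norm(d),np.arctan2(d[1],d[0]))
# overlays
out=[]
for n,(u,v) in(("top",(160,145)),("scene",(375,180))):
    f=grab_frame(n)
    for ang in(-.05,.1,.25):
        S=6;im=cv2.convertScaleAbs(cv2.resize(f["img"][v:v+60,u:u+90],None,fx=S,fy=S,interpolation=cv2.INTER_CUBIC),alpha=1.6)
        R=np.array([[np.cos(ang),-np.sin(ang),0],[np.sin(ang),np.cos(ang),0],[0,0,1]])
        for L in(np.array([[-.018,0,0],[-.018,0,.018],[-.010,0,.025],[.010,0,.025],[.018,0,.018],[.018,0,0]]),cyl(0,.042,0,0)[:24]):
            p=(proj(f,L@R.T+[.5795,.077,.042])-[u-.5,v-.5])*S
            cv2.polylines(im,[p.astype(np.int32)],False,(0,255,0),1)
        out.append(cv2.resize(im,(266,177)) if 0 else im[60:330,60:380])
o=np.vstack([np.hstack(out[:3]),np.hstack(out[3:])]);cv2.imwrite("pics/ov.png",cv2.resize(o,None,fx=.83,fy=.83))
```

```text
top [0.60207082 0.07991117 0.045     ] [0.56200902 0.07608615 0.045     ] 0.04024398538613334 0.09518947117132787
scene [0.56228464 0.07129739 0.045     ] [0.60102014 0.07925723 0.045     ] 0.03954488056982462 0.20267099416586665
```

View pics/ov.png

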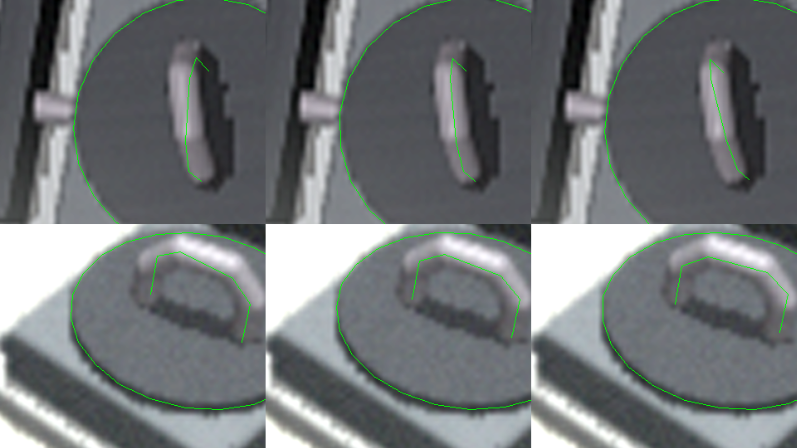

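The eye's yaw comes out at about 0.15, centred near (0.580, 0.077). Before planning the grasp I'll check how close the wooden box is, by working out its edges from the top view.

Run:
```python
from fit import *
f=grab_frame("top")
for p in((543,128),(544,195)): print("base",ray(f,p,0))
for z in(.05,.08,.1,.12):print(z,ray(f,(570,113),z),ray(f,(567,195),z))
print(grab_frame("wrist")["hand_eye"])
im=f["img"][100:240,420:640];cv2.imwrite("pics/boxc.png",cv2.convertScaleAbs(cv2.resize(im,None,fx=3,fy=3),alpha=1.6))
```

```text
base [ 0.68048644 -0.48890876  0.        ]
base [ 0.5626054  -0.48643618  0.        ]
0.05 [ 0.6893349  -0.50742168  0.05      ] [ 0.55409071 -0.49712511  0.05      ]
0.08 [ 0.67845602 -0.48921958  0.08      ] [ 0.54896097 -0.47936071  0.08      ]
0.1 [ 0.67120343 -0.47708485  0.1       ] [ 0.54554115 -0.46751777  0.1       ]
0.12 [ 0.66395084 -0.46495011  0.12      ] [ 0.54212132 -0.45567484  0.12      ]
[[ 1.24479999e-03  9.59019727e-01  2.83336573e-01 -7.64872875e-02]
 [ 2.93464146e-04 -2.83337131e-01  9.59020325e-01 -1.84771090e-01]
 [ 9.99999182e-01 -1.11063937e-03 -6.34135963e-04 -5.31152042e-05]
 [ 0.00000000e+00  0.00000000e+00  0.00000000e+00  1.00000000e+00]]
```

View pics/boxc.png

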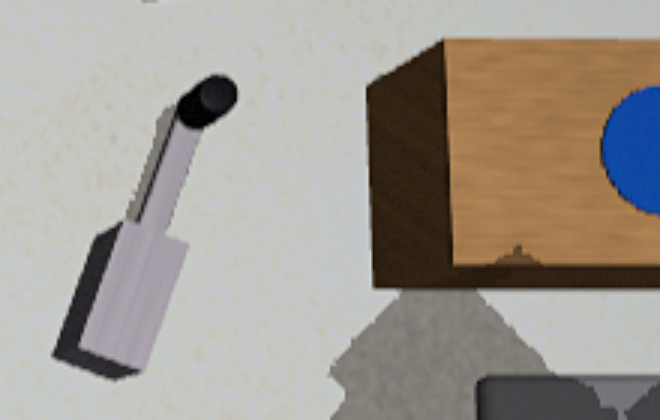

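>>> drive_tool(
  rows=[
    [[0.825, 0.92, 0], 1, 1],
    [[0.825, 0.92, 0], 1, 1],
    [[0.825, 0.92, 0], 1, 1],
    [[0.825, 0.92, 0], 1, 1],
    [[0.825, 0.92, 0], 1, 1],
    [[0.825, 0.92, 0], 1, 1],
    [[0.825, 0.92, 0], 1, 1],
    [[0.825, 0.92, 0], 1, 1],
    [[0.825, 0.92, 0], 1, 1],
    [[0.825, 0.92, 0], 1, 1],
    [[0.825, 0.92, 0], 1, 1],
    [[0.825, 0.92, 0], 1, 1],
  ],
)

```text
t: 2.3
eef_pos: [0.5471, -0.3288, 0.2002]
ee_rot: [-1.571, 0.0, 2.032]
force: [-0.7, -0.6, -0.2]
width: 0.0879
```

>>> drive_tool(
  rows=[
    [[0, 0, 0], 0.477, 1],
    [[0, 0, 0], 0.477, 1],
    [[0, 0, 0], 0.477, 1],
    [[0, 0, 0], 0.477, 1],
    [[0, 0, 0], 0.477, 1],
    [[0, 0, 0], 0.477, 1],
    [[0, 0, 0], 0.477, 1],
    [[0, 0, 0], 0.477, 1],
  ],
)

```text
t: 3.1
eef_pos: [0.547, -0.3289, 0.2002]
ee_rot: [-1.571, 0.0, 2.776]
force: [-0.6, 0.0, 0.5]
width: 0.0877
```

```bash
cat >> fit.py <<'E'
from scipy.spatial.transform import Rotation as Rn
def wrist():
    s=get_state();f=grab_frame("wrist");T=np.eye(4);T[:3,:3]=Rn.from_euler("xyz",s["ee_rot"]).as_matrix();T[:3,3]=s["eef_pos"]
    f["T"]=T@f["hand_eye"];return s,f
E
python3 - <<'E'
from fit import *
s,f=wrist();print(s["t"],s["eef_pos"],s["ee_rot"],s["q"])
T=f.pop("T")
for r in regions_of(f,"crank_head"):
    print(r["confidence"],r["box"])
r=regions_of(f,"crank_head")[0]
x,c=fit([(f,r["pixels"],T)],CR,.025,[.5474,-.329,-.361]);print("wrist fit",x,c)
im=f["img"].copy();m=(render(f,CR,*x[:2],.025,x[2],T)>.5).astype(np.uint8)
cv2.drawContours(im,cv2.findContours(m,0,2)[0],-1,(0,255,0),1);cv2.imwrite("pics/w1.png",im)
E
```

```text
3.1 [ 0.54700369 -0.32892328  0.20018542] [-1.57079909e+00  6.68629858e-05  2.77552151e+00] [-2.36173439e-01  2.98810348e-01 -7.45959809e-02  6.35891105e-06
 -1.19732334e+00  1.44089631e+00]
0.97 [304.2, 313.3, 409.3, 388.8]
0.59 [295.3, 68.9, 336.5, 252.5]
wrist fit [ 0.10419012 -0.0885679  -0.60791358] 1.0
```

View pics/w1.png

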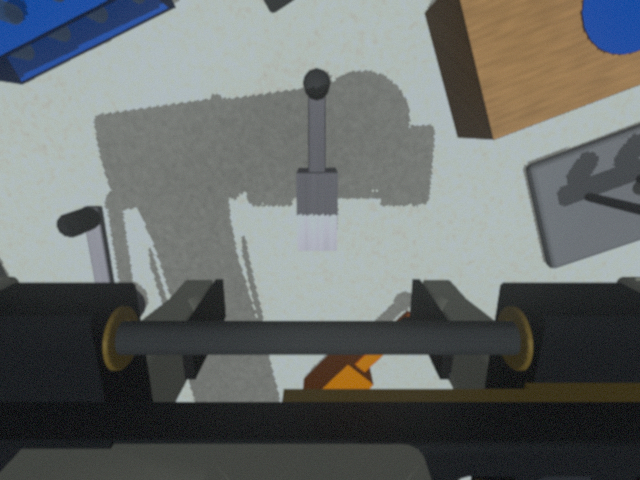

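The wrist view shows the wanted crank at about (317,210), upright and centred between the fingers. The top-ranked region was the orange look-alike, so I'll refit on the right one.

Run:
```python
from fit import *
s,f=wrist();T=f.pop("T")
r=min(regions_of(f,"crank_head"),key=lambda r:abs(r["box"][1]-69));print(r["box"])
x,c=fit([(f,r["pixels"],T)],CR,.025,[.5474,-.329,-.361]);print("wrist fit",x,c)
```

```text
[296.0, 65.3, 338.1, 254.6]
wrist fit [ 0.5479562  -0.32896511 -0.36323793] 0.02870146743953228
```

>>> drive_tool(
  rows=[
    [[0.003, 0, -0.3], 0, 1],
    [[0.003, 0, -0.5], 0, 1],
    [[0.003, 0, -0.6], 0, 1],
    [[0.003, 0, -0.623], 0, 1],
    [[0.003, 0, -0.623], 0, 1],
    [[0.003, 0, -0.623], 0, 1],
    [[0.003, 0, -0.623], 0, 0.2],
    [[0.003, 0, -0.623], 0, 0.2],
    [[0.003, 0, -0.623], 0, 0.2],
    [[0.003, 0, -0.623], 0, 0.2],
    [[0.003, 0, -0.623], 0, 0.2],
    [[0.003, 0, -0.623], 0, 0.2],
  ],
  newtons=45,
)

```text
t: 4.55
eef_pos: [0.548, -0.3289, 0.0135]
ee_rot: [-1.571, 0.0, 2.78]
force: [-0.1, -0.0, -0.2]
width: 0.0453
```

>>> drive_tool(
  rows=[
    [[0, 0, 0], 0, 0.2],
    [[0, 0, 0], 0, 0.2],
    [[0, 0, 0], 0, 0.2],
    [[0, 0, 0.15], 0, 0.2],
    [[0, 0, 0.3], 0, 0.2],
    [[0, 0, 0.48], 0, 0.2],
    [[0, 0, 0.48], 0, 0.2],
  ],
)

```text
t: 5.25
eef_pos: [0.5513, -0.3305, 0.1643]
ee_rot: [-1.57, 0.011, 2.781]
force: [0.8, -0.4, -3.4]
width: 0.0377
```

>>> drive_tool(
  rows=[
    [[0.02, 0.12, 0], 0.04, 0.2],
    [[0.04, 0.24, 0], 0.08, 0.2],
    [[0.05, 0.36, 0], 0.12, 0.2],
    [[0.05, 0.48, 0], 0.16, 0.2],
    [[0.05, 0.6, 0], 0.2, 0.2],
    [[0.05, 0.72, 0], 0.24, 0.2],
    [[0.05, 0.84, 0], 0.28, 0.2],
    [[0.05, 0.9, 0], 0.325, 0.2],
    [[0.05, 0.9, 0], 0.325, 0.2],
    [[0.05, 0.9, 0], 0.325, 0.2],
  ],
)

```text
t: 6.25
eef_pos: [0.5623, -0.0585, 0.1564]
ee_rot: [-1.571, -0.001, -2.993]
force: [-0.1, -0.1, -4.3]
width: 0.0373
```

Run:
```python
from fit import *
s,f=wrist();T=f.pop("T");print(s["t"],s["eef_pos"],s["ee_rot"],s["force"],s["width"],s["q"])
for r in regions_of(f,"crank_head")[:1]:
    print(r["box"],r["confidence"]);p=s["eef_pos"]
    print(fit([(f,r["pixels"],T)],[CR[1],CR[2],CR[0]],p[2]+.012,[p[0],p[1],s["ee_rot"][2]-np.pi]))
g=grab_frame("top");h=grab_frame("scene")
cv2.imwrite("pics/m2.png",np.vstack([cv2.resize(x,(400,300)) for x in (f["img"],g["img"])]))
```

```text
6.25 [ 0.56228787 -0.05852331  0.15641332] [-1.57101736e+00 -1.49584419e-03 -2.99277607e+00] [-0.07760342 -0.09241858 -4.30710217] 0.037339058927645184 [ 2.42164017e-01  2.13692998e-01 -2.95008731e-01 -4.11280634e-04
 -1.06356336e+00  1.47764878e+00]
[272.1, 0.9, 362.5, 380.0] 0.97
(array([ 0.56296792, -0.05858139, -6.1378415 ]), np.float64(0.1473727971315384))
```

View pics/m2.png

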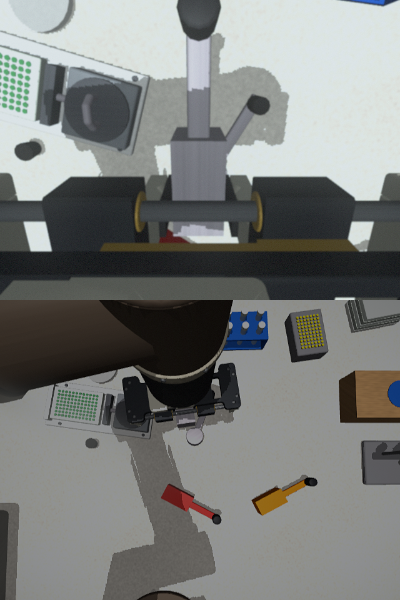

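The crank is held square, and its pose matches the tool to within about 1 mm. The wrist view also shows the eye at about (144,176) full scale, so I'll use it to refine the eye's pose.

Run:
```python
from fit import *
s,f=wrist();T=f.pop("T")
r=regions_of(f,"eye")[0];print(r["box"],r["confidence"]);x,c=fit([(f,r["pixels"],T)],EYE,.042,[.58,.077,.15],False);print(x,c)
x0,y0,x1,y1=[int(v) for v in r["box"]];S=5;out=[]
for ang in(.05,.15,.25):
    im=cv2.convertScaleAbs(cv2.resize(f["img"][y0:y1,x0:x1],None,fx=S,fy=S,interpolation=cv2.INTER_CUBIC),alpha=1.3)
    R=np.array([[np.cos(ang),-np.sin(ang),0],[np.sin(ang),np.cos(ang),0],[0,0,1]])
    for L in(np.array([[-.018,0,0],[-.018,0,.018],[-.010,0,.025],[.010,0,.025],[.018,0,.018],[.018,0,0]]),cyl(0,.042,0,0)[:24]):
        cv2.polylines(im,[((proj(f,L@R.T+[x[0],x[1],.042],T)-[x0-.5,y0-.5])*S).astype(np.int32)],False,(0,255,0),1)
    out.append(im)
o=np.hstack(out);cv2.imwrite("pics/ov2.png",cv2.resize(o,None,fx=min(1,800/o.shape[1]),fy=min(1,800/o.shape[1])))
```

```text
[100.9, 122.5, 203.8, 230.5] 0.92
[0.58048572 0.07770499 0.23733014] 0.015012254938483238
```

View pics/ov2.png

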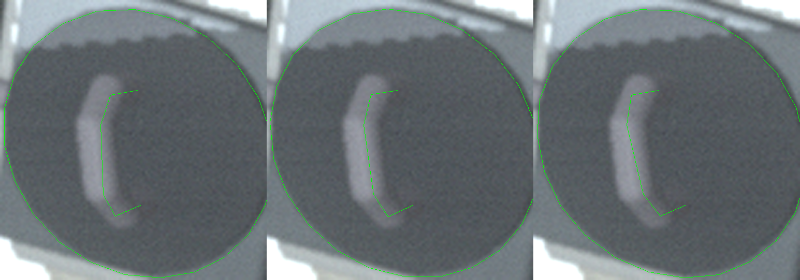

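>>> drive_tool(
  rows=[
    [[0.02, 0.15, 0], 0.014, 0.2],
    [[0.04, 0.3, 0], 0.014, 0.2],
    [[0.059, 0.4, 0], 0.014, 0.2],
    [[0.059, 0.458, 0], 0.014, 0.2],
    [[0.059, 0.458, -0.1], 0.014, 0.2],
    [[0.059, 0.458, -0.17], 0.014, 0.2],
    [[0.059, 0.458, -0.2], 0.014, 0.2],
    [[0.059, 0.458, -0.22], 0.014, 0.2],
    [[0.059, 0.458, -0.24], 0.014, 0.2],
    [[0.059, 0.458, -0.26], 0.014, 0.2],
    [[0.059, 0.458, -0.26], 0.014, 0.2],
  ],
)

```text
t: 7.65
eef_pos: [0.5805, 0.0783, 0.079]
ee_rot: [-1.571, -0.0, -2.971]
force: [-0.8, -0.5, -3.8]
width: 0.0372
```

>>> drive_tool(
  rows=[
    [[0, 0, -0.02], 0, 0.2],
    [[0, 0, -0.04], 0, 0.2],
    [[0, 0, -0.06], 0, 0.2],
    [[0, 0, -0.07], 0, 0.2],
    [[0, 0, -0.077], 0, 0.2],
    [[0, 0, -0.08], 0, 0.2],
    [[0, 0, -0.08], 0, 0.2],
  ],
)

```text
t: 8.35
eef_pos: [0.5807, 0.0785, 0.0554]
ee_rot: [-1.571, 0.0, -2.971]
force: [0.1, -0.0, -4.4]
width: 0.0375
```

>>> drive_tool(
  rows=[
    [[0, 0, -0.005], 0, 0.2],
    [[0, 0, -0.008], 0, 0.2],
    [[0, 0, -0.008], 0, 0.2],
  ],
)

```text
t: 8.65
eef_pos: [0.581, 0.0786, 0.0551]
ee_rot: [-1.571, 0.001, -2.97]
force: [-8.4, 0.4, 14.0]
width: 0.0376
```

>>> drive_tool(
  rows=[
    [[0, 0, 0.004], 0, 0.2],
    [[0, 0, 0.004], -0.06, 0.2],
    [[0, 0, 0.004], -0.12, 0.2],
    [[0, 0, 0.004], -0.18, 0.2],
    [[0, 0, 0.004], -0.24, 0.2],
    [[0, 0, 0.004], -0.3, 0.2],
    [[0, 0, 0.004], -0.36, 0.2],
    [[0, 0, 0.004], -0.42, 0.2],
    [[0, 0, 0.004], -0.48, 0.2],
    [[0, 0, 0.004], -0.48, 0.2],
  ],
)

```text
t: 9.65
eef_pos: [0.5818, 0.0778, 0.0552]
ee_rot: [-1.571, 0.002, 2.556]
force: [1.1, -4.3, 4.7]
width: 0.0374
```

Run:
```python
from fit import *
s,f=wrist();print(s["t"],s["eef_pos"],s["ee_rot"],s["force"],s["moment"],s["q"],s["width"])
r=regions_of(f,"crank_head")[0]
T=f["T"];p=s["eef_pos"];print(fit([(f,r["pixels"],T)],CR,.067,[p[0],p[1],s["ee_rot"][2]-np.pi]),r["box"])
cv2.imwrite("pics/w3.png",f["img"])
```

```text
9.65 [0.58180991 0.07777551 0.05520747] [-1.57131081e+00  2.15425025e-03  2.55571099e+00] [ 1.12797024 -4.32871141  4.73398543] [-1.6848759   0.1653393  -0.03381961] [ 0.46693629  0.34713768 -0.37139167  0.0021508  -0.8507545   0.51656188] 0.037362385232501454
(array([ 0.73792102, -0.05778005, -1.14143722]), np.float64(1.0)) [560.3, 373.2, 593.5, 403.6]
```

View pics/w3.png

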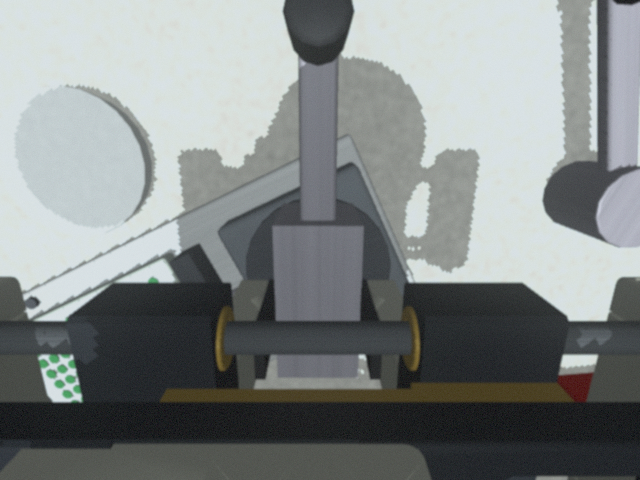

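The crank sits down on the disc with the arm pointing up the image, square in the grip, and nothing is near the sweep. I'll keep turning while watching the moment.

>>> drive_tool(
  rows=[
    [[0, 0, 0], -0.05, 0.2],
    [[0, 0, 0], -0.1, 0.2],
    [[0, 0, 0], -0.14, 0.2],
    [[0, 0, 0], -0.17, 0.2],
  ],
)

```text
t: 10.15
eef_pos: [0.5816, 0.0777, 0.0552]
ee_rot: [-1.571, 0.002, 2.291]
force: [0.8, -7.2, 6.1]
width: 0.0374
```

```bash
cat > m.py <<'E'
from h import *
s=get_state();print(s["t"],s["eef_pos"],s["ee_rot"],s["force"],s["moment"],s["joint_efforts"][[0,5]],s["width"])
E
python3 m.py
```

```text
10.15 [0.58161234 0.07770443 0.05521273] [-1.57144218e+00  1.89063007e-03  2.29067315e+00] [ 0.75430327 -7.19651094  6.05087243] [-2.61496976  0.07138701  0.14497062] [3.71555038 0.409361  ] 0.037396623401755244
```

>>> drive_tool(
  rows=[
    [[0, 0, 0], -0.03, 0.2],
    [[0, 0, 0], -0.06, 0.2],
    [[0, 0, 0], -0.06, 0.2],
  ],
)

```text
t: 10.45
eef_pos: [0.5815, 0.0777, 0.0552]
ee_rot: [-1.572, 0.002, 2.197]
force: [0.4, -5.1, 7.2]
width: 0.0375
```

```bash
python3 m.py
```

```text
10.45 [0.58147239 0.07772364 0.05517928] [-1.57153872e+00  1.60660522e-03  2.19696284e+00] [ 0.3524353  -5.12069249  7.24632614] [-2.1804834   0.37912222 -0.03078227] [ 3.09020832 -0.58949891] 0.03747385987431131
```

>>> drive_tool(
  rows=[
    [[0, 0, 0], -0.03, 0.2],
    [[0, 0, 0], -0.06, 0.2],
    [[0, 0, 0], -0.06, 0.2],
  ],
)

```text
t: 10.75
eef_pos: [0.5812, 0.0777, 0.0552]
ee_rot: [-1.571, 0.002, 2.105]
force: [-1.1, -5.7, 7.6]
width: 0.0376
```

```bash
python3 m.py
```

```text
10.75 [0.58118951 0.07768418 0.05520438] [-1.57086305e+00  1.91968136e-03  2.10539006e+00] [-1.10375265 -5.69176863  7.56640155] [-2.26398711  0.73263107  1.28594374] [ 1.99436121 -1.91669919] 0.037641820920663135
```

>>> drive_tool(
  rows=[
    [[0, 0, 0], -0.015, 0.2],
    [[0, 0, 0], -0.03, 0.2],
    [[0, 0, 0], -0.03, 0.2],
  ],
)

```text
t: 11.05
eef_pos: [0.581, 0.078, 0.0552]
ee_rot: [-1.571, 0.002, 2.06]
force: [-2.1, -4.3, 8.7]
width: 0.0377
```

```bash
python3 m.py
python3 - <<'E'
from h import *
o=[]
for n in("scene","top"):
    f=grab_frame(n);o.append(f["img"])
a=cv2.resize(o[0][130:270,340:540],(600,420));b=cv2.resize(o[1],(240,180))
cv2.imwrite("pics/j.png",cv2.convertScaleAbs(a,alpha=1.3))
E
```

```text
11.05 [0.58100561 0.07795785 0.05522204] [-1.57083171e+00  1.67548318e-03  2.05962406e+00] [-2.08198124 -4.34667404  8.74500546] [-1.71943203  1.21919754  1.57985814] [ 0.90915648 -1.8488384 ] 0.03771194500342925
```

View pics/j.png

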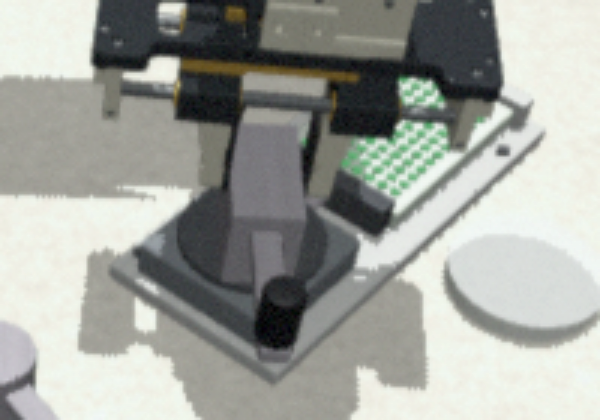

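>>> drive_tool(
  rows=[
    [[0, 0, 0], -0.02, 0.2],
    [[0, 0, 0], -0.03, 0.2],
    [[0, 0, 0], -0.03, 0.2],
    [[0, 0, 0], -0.03, 0.2],
  ],
)

```text
t: 11.55
eef_pos: [0.5811, 0.0778, 0.0553]
ee_rot: [-1.571, 0.002, 2.014]
force: [-1.4, -4.8, 7.4]
width: 0.0383
```

```bash
python3 m.py
```

```text
11.55 [0.58110814 0.07779833 0.05528818] [-1.57089553  0.00208783  2.01405089] [-1.40426253 -4.83530161  7.37027211] [-2.05539308  1.06229618  2.00199115] [ 0.98136932 -2.01046117] 0.038349813881878074
```

>>> drive_tool(
  rows=[
    [[0, 0, 0], 0.03, 0.2],
    [[0, 0, 0], 0.05, 0.2],
    [[0, 0, 0], 0.05, 0.2],
    [[0, 0, 0], 0.05, 0.8],
    [[0, 0, 0], 0.05, 0.8],
    [[0, 0, 0], 0.05, 0.8],
    [[0, 0, 0], 0.05, 0.8],
    [[0, 0, 0], 0.05, 0.8],
    [[0, 0, 0], 0.05, 0.8],
  ],
)

```text
t: 12.45
eef_pos: [0.5806, 0.0786, 0.0539]
ee_rot: [-1.571, -0.0, 2.087]
force: [-0.1, 0.2, 0.3]
width: 0.0698
```

>>> drive_tool(
  rows=[
    [[0, 0, 0.03], 0, 0.8],
    [[0, 0, 0.1], 0, 0.8],
    [[0, 0, 0.25], 0, 0.8],
    [[0, 0, 0.4], 0, 0.8],
    [[0, 0, 0.5], 0, 0.8],
    [[-0.1, -0.2, 0.5], 0, 0.8],
    [[-0.2, -0.35, 0.5], 0, 0.8],
    [[-0.3, -0.5, 0.5], 0, 0.8],
    [[-0.4, -0.65, 0.5], 0, 0.8],
    [[-0.45, -0.8, 0.5], 0, 0.8],
    [[-0.45, -0.95, 0.5], 0, 0.8],
    [[-0.45, -0.95, 0.5], 0, 0.8],
  ],
)

```text
t: 13.65
eef_pos: [0.4444, -0.2094, 0.2053]
ee_rot: [-1.572, 0.001, 2.085]
force: [0.9, 0.4, -0.5]
width: 0.0699
```

```bash
python3 m.py
python3 - <<'E'
from fit import *
F=[grab_frame(n) for n in("scene","top")];obs=[]
for f in F:
    r=min(regions_of(f,"crank_head"),key=lambda r:np.hypot(*(ray(f,np.argwhere(r["pixels"]).mean(0)[::-1],.07)[:2]-[.59,.05])))
    obs.append((f,r["pixels"],None))
for z in(.062,.067,.072,.08): print(z,fit(obs[:1],CR,z,[.581,.078,-1.1]),fit(obs,CR,z,[.581,.078,-1.1]))
a=cv2.resize(F[0]["img"][130:270,340:540],(400,280));b=cv2.resize(F[1]["img"][120:260,60:260],(400,280))
cv2.imwrite("pics/end.png",cv2.convertScaleAbs(np.hstack([a,b]),alpha=1.3))
E
```

```text
13.65 [ 0.44437586 -0.20938087  0.20530328] [-1.57188222e+00  1.20829651e-03  2.08535643e+00] [ 0.8885492   0.41203947 -0.49755543] [0.01673018 0.02650074 0.00571092] [1.21715739 0.12336777] 0.06994359271055428Traceback (most recent call last):
  File "<stdin>", line 4, in <module>
ValueError: min() iterable argument is empty
```

Run:
```python
from fit import *
F=[grab_frame(n) for n in("scene","top")];obs=[]
for f in F:
    R=regions_of(f,"crank_head")
    for r in R:
        p=ray(f,np.argwhere(r["pixels"]).mean(0)[::-1],.07);print(r["box"],r["confidence"],p)
        if np.hypot(*(p[:2]-[.59,.05]))<.06: print([(z,fit([(f,r["pixels"],None)],CR,z,[.581,.078,-1.1])) for z in(.062,.067,.075)])
a=cv2.resize(F[0]["img"],(400,300));b=cv2.resize(F[1]["img"][120:260,60:260],(400,280))
cv2.imwrite("pics/end.png",cv2.convertScaleAbs(np.vstack([a,b]),alpha=1.3))
```

```text
[210.5, 179.4, 300.8, 223.9] 0.89 [ 0.37494342 -0.09274196  0.07      ]
[128.7, 253.2, 197.8, 354.7] 0.7 [ 0.3892412  -0.31539543  0.07      ]
[413.4, 170.8, 444.7, 251.1] 0.69 [0.59232439 0.06030005 0.07      ]
[(0.062, (array([ 0.57774111,  0.08334651, -0.98608991]), np.float64(0.0719844326376915))), (0.067, (array([ 0.57976943,  0.07807618, -0.99453399]), np.float64(0.08226792514324188))), (0.075, (array([ 0.5827451 ,  0.07105597, -0.99503785]), np.float64(0.10474569350481033)))]
```

View pics/end.png

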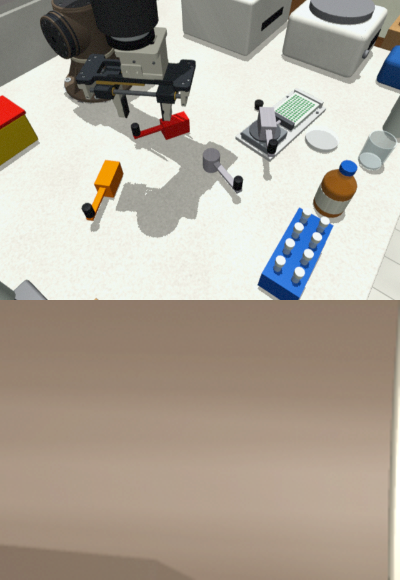

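Run:
```python
from h import *
f=grab_frame("scene");cv2.imwrite("pics/jaw.png",cv2.convertScaleAbs(cv2.resize(f["img"][135:255,375:530],None,fx=5,fy=4.9,interpolation=cv2.INTER_CUBIC),alpha=1.3))
```

```text
(no output)
```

View pics/jaw.png

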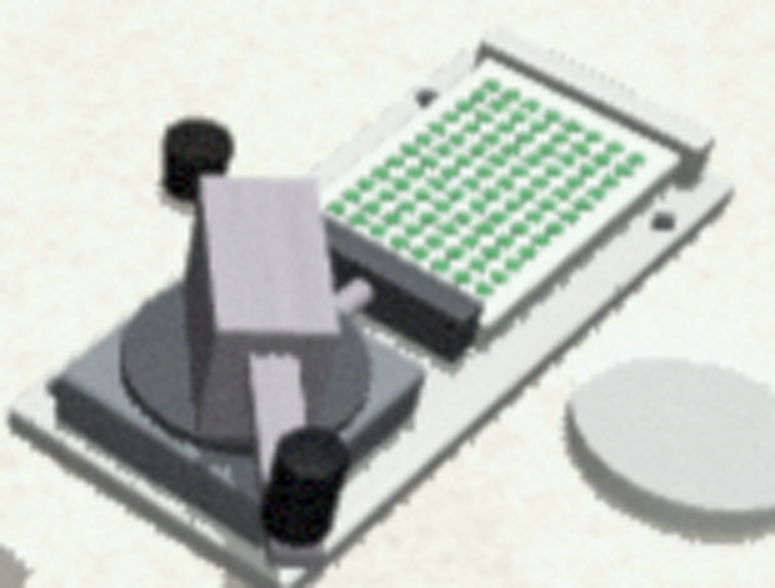

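The jaw, at about (405,290) in the crop, is flush against the plate. The crank stands level on the disc, and the gripper is well clear.

```bash
python3 -c "
from station import *
print(job_done())"
```

```text
the job is handed in; nothing more can be done
None
```

The crank with the oblong head is on the eye, the eye is turned clockwise to its stop, and I handed the job in at about 14 s of the 42 s allowed. The round-headed crank and the red and orange look-alikes were not touched.

- **Seating:** the socket slid over the eye with no side load, and the underside met the disc at about 14 N. The tool was then within 0.5 mm of the height expected for a fully seated head.
- **Turning:** the stop showed as resistance rising from about 0.1 to 2.0 N m while the crank began to twist in the grip. I then eased back a few degrees, opened the gripper and moved the arm clear.
- **Last picture:** the jaw is flush against the microplate and the crank stands level on the disc. The fit from that scene-camera view puts the head within about 1 mm of the eye's axis.

**Checks that failed or disagreed:**
- The arm blocked the top camera at the end, so the final check used the scene camera alone.
- That camera barely separates height from sideways position. Its fit was slightly better with the head 5 mm lower, which is impossible with the disc there. Seating therefore rests on the contact height.
- Estimates of the eye's starting angle ranged from about 0.1 to 0.25 rad. I used 0.17, within the 15-degree tolerance.

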